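# Point the dust-gate dial at the widest hose socket and start the extractor

### The arm

A 6-joint arm with a two-finger parallel gripper is mounted at the origin on the work surface. World frame = base frame: x ahead of the robot, y to its left, z up, the work surface at z = 0. Lengths are in m, angles in rad, forces in N, time in s.
With the tool pointing down it reaches from about 0.15 to 0.775 m from the base axis. Payload 6.1 kg.
Tool frame: the origin (TCP) lies on the mounting face of the last link; the fingertips stand 173 mm ahead of it and the grasp point (between the pads) lies 155 mm ahead of it; z points along the fingers, y is the line along which they close (so a half turn about z gives the same grasp; the last joint's range is limited). The gripper opens to 85 mm and grips with 20 to 120 N. Pads are 22 mm wide; open, the fingers measure 114 mm over their backs; the gripper's body (76 mm by 85 mm) begins 54 mm behind the grasp point. The pads swing forward as they close: fully open they stand 13 mm farther back than shut.
Start: joints at [1.19, 0.126, -0.04, 1.405, 0, 1.571], TCP at [0.195, 0.487, 0.405] pointing down, gripper open.
Joint ranges: [-2.72, 2.72], [-0.95, 1.95], [-1.27, 1.35], [-1.78, 2.02], [-1.46, 1.47], [-3.14, 3.14]. Speed limits (rad/s): [2.39, 2.39, 3.01, 3.14, 3.14, 3.14].

### API

Orientations are given as a 3x3 rotation matrix whose columns are the frame's x, y, z axes.
In Python, from cell import * gives the robot as it stands.
- The arm moves only by the tool apply_moves, never from a script. Its argument "rows" is one flat list of numbers, 7 for each row, row after row: the shift along the world's x, y, z in mm, then the turn, a rotation vector about the world's x, y, z in units of 5 degrees (1.0 is 5 degrees), then the closure, from 0 (fully open) to 1 (shut). A call has 1 to 12 rows; each row shifts and turns the commanded pose from where the row before left it; what a row does not reach is not made up. A row lasts 1/12 s, in which the tool goes at most 41.7 mm and 7.16 degrees, less where a joint would pass 70% of its speed; a pose out of reach is approached as far as the arm can. A call with a gripper value outside its range is refused whole. The fingers move at their own pace and stop on an object; "squeeze" is the grip in N (left out, the last holds). Time passes only in rows, so rows that do not move let the fingers close. It gives the time, the measured TCP pose, the force, the opening and the grip force at its end, in the units of the state.
- get_state(): the state, without advancing time (a new reading comes with each control period).
- capture(name): name is "scene" or "top" or "wrist"; returns (picture, depth): 384x512x3 uint8, red, green, blue; 384x512 float32, m along the optical axis (not along the pixel's ray), 0 where there is no reading.
- camera_model(name): a dict with "fov_y" (degrees; the focal length in pixels is half the picture's height over the tangent of half this angle, whatever the lens; pixels are square), "cx", "cy" (the principal point, pixels), "R" (3x3) and "t" (3): a world point X has camera coordinates R X + t. Camera axes: x right, y down, z forward; pixel columns grow to the right and rows downward; lengths in m; the calibration is good to about 2 mm. The wrist camera is an equidistant fisheye: a pixel r from the principal point sees the ray r / f radians off the axis. A picture is of the moment at which its call begins: read the wrist's pose just before it. camera_model takes no time and is no camera call; for the wrist camera it gives the pose at the moment of the call.
- hand_in(): hands the job in; it is judged then, once.
Trained networks look in the newest picture that a camera, given by its name, has taken for a name from the list of things; names that differ only in an ending like _2 or _b are one class to them, and where a whole thing is asked for, a point or a joint stands for the part that bears it (a point fixed in the world has none). Each returns a list of dicts, best first, with "score" (0 to 1); they miss things now and then, are a little off and sometimes report something else, mostly with a low value. They report only what shows in the picture. A call takes as long as a camera call. They do not tell look-alikes from the thing itself.
- find_in(thing, camera): "centre" ([column, row] in pixels, amid what is visible of it).
The state is a dict: "clock": time; "q": joint angles; "qvel": joint speeds; "effort": joint torques, N m; "eef_pos": TCP position; "ee_rot": TCP orientation; "ft_force": force on the tool from outside, world axes, zero at the start; "wrist_torque": the same for the moment, N m; "grip_width": opening from 0.0 (shut) to 1.0 (fully open); "gripper_force": force on a finger pad.
Only numpy, scipy, OpenCV 4.12 (cv2) and the standard library are available. Lean on these libraries where they do the work, as an engineer would, in place of code of your own. Each camera call takes 0.05 s, during which the arm holds its last target. There are 200 camera calls.

### The job

Push the upright tab of the dial on the dust-collection manifold until the dial's pointed nose aims at the middle of the widest of the four hose sockets. Then, with the dial left there, press the button on top of the switch box all the way down and let it come back up. Leave the tape roll, the glue bottle, the drinks can and the loose cap where they are.

Things in the scene. Friction and masses are not known exactly. Their poses are not given: they have to be found in the camera images.
- manifold: a round plywood drum 324 mm across and 30 mm high, fixed flat on the bench; origin at the centre of its underside, on the dial's vertical turning axis. Its x axis is the dial's zero direction. The four sockets stand on its top at -1.4, -0.7, +0.7 and +1.4 rad (counter-clockwise from above) from that direction
- dial (a joint): angle of the dial, rad, 0 when its nose points along the manifold's x axis, growing counter-clockwise from above; stops at -1.75 and +1.75; starts between -0.4 and 0.4, in the gap between the two middle sockets. No detents and no spring: a friction bearing (about 0.22 N m, that is about 5 N pushed sideways at the tab) leaves it where it is pushed
- dial_tab (a point): middle of the top edge of the upright black tab on the dial, at z = 92 mm, 46 mm from the turning axis on the nose side. The tab is a plate 10 mm thick (around the circle), 32 mm long radially (30 to 62 mm from the axis), standing from the dial's flat top at z = 56 mm up to z = 92 mm. The dial is a metal disc 116 mm across, with a pointed nose, level with its top, whose tip is 78 mm from the axis, on the same radius as the tab
- dial_aim (a point): a point in the air in line with the dial's nose and tab, 116 mm from the turning axis (38 mm past the nose's tip), at z = 56 mm; turns with the dial and lies above a socket's centre when the nose aims exactly at it. Socket tops are at z = 52 mm, lower than the dial's top
- socket_a: the widest of the four hose sockets: a short upright black plastic collar, 70 mm outside diameter, 62 mm bore, 22 mm high, fixed on the manifold's top; origin at the centre of its underside, 116 mm from the manifold's axis. The four sockets' places on the manifold change places between starts
- socket_b: the second widest of the four hose sockets: a short upright black plastic collar, 47 mm outside diameter, 39 mm bore, 22 mm high, fixed on the manifold's top; origin at the centre of its underside, 116 mm from the manifold's axis. The four sockets' places on the manifold change places between starts
- socket_c: the third widest of the four hose sockets: a short upright black plastic collar, 38 mm outside diameter, 30 mm bore, 22 mm high, fixed on the manifold's top; origin at the centre of its underside, 116 mm from the manifold's axis. The four sockets' places on the manifold change places between starts
- socket_d: the narrowest of the four hose sockets: a short upright black plastic collar, 30 mm outside diameter, 22 mm bore, 22 mm high, fixed on the manifold's top; origin at the centre of its underside, 116 mm from the manifold's axis. The four sockets' places on the manifold change places between starts
- start_top (a point): centre of the top of the round grey push button, 34 mm across, on top of the switch box (a fixed grey box 80 x 75 mm and 45 mm high). Pressed straight down; it springs back
- start (a joint): how far the button is pressed, m: 0 up, 0.006 fully down (about 5 N)
- tape_mid (a point): a roll of tape lying flat, loose, 110 mm across and 36 mm high; the point is its centre. It and the switch box change sides between starts
- glue_mid (a point): an upright glue bottle, loose, 68 mm across, 190 mm high; the point is its centre, half-way up
- can_mid (a point): an upright drinks can, loose, 66 mm across, 120 mm high; the point is its centre
- cap_mid (a point): a loose black blanking cap, a disc 38 mm across and 20 mm high, lying on the manifold's top on the side away from the sockets, about 115 mm from the axis; the point is its centre
Not all that is in view belongs to the job. Leave any purple look-alike of the part that bears start_top alone.

How it is judged:
By the outcome, as a careful person would: the job done as asked, in the order asked, and still so for the second after the job is handed in, with the robot touching nothing.
It also fails if it takes over 51 s, if anything falls off the work surface, if the arm or the gripper's body presses on something with over 40 N, if the wrist force passes 120 N, or if a joint passes its speed limit or range.

## Working session

There is one attempt and no reset: what is moved stays moved. The work goes in short steps, Python scripts to look and compute and a tool call to move; the robot and the scene stay as the last step left them, time stands still between calls to the robot, and variables do not carry over. Pictures are saved under pics/ and viewed, at most 10 in all, crops included, and the job is handed in when it is done.

Besides the shell and the picture viewer there is one more tool, called after "Request:" in YAML: its name, and indented under it one key for each argument. apply_moves: Moves the arm, as the interface text tells. Its arguments: {"type":"object","properties":{"rows":{"type":"array","items":{"type":"number"}},"squeeze":{"type":"number"}},"required":["rows"]}

```bash
mkdir -p pics; ls; cat > h.py <<'E'
from cell import *
import numpy as np, cv2
def world(cam,m,d,uv,z=None):
    f=192/np.tan(np.radians(m['fov_y']/2)); u,v=uv
    r=np.array([(u-m['cx'])/f,(v-m['cy'])/f,1.0]); R=np.array(m['R']);t=np.array(m['t'])
    c=-R.T@t; w=R.T@r
    if z is not None: return c+w*(z-c[2])/w[2]
    return c+w*d[int(round(v)),int(round(u))]
E
python3 - <<'E'
from h import *
for n in ("scene","top"):
    p,d=capture(n); np.savez(f"/tmp/{n}.npz",p=p,d=d)
    cv2.imwrite(f"pics/{n}1.png",cv2.resize(p[:,:,::-1],(800,600),interpolation=cv2.INTER_CUBIC))
    m=camera_model(n)
    for th in ("manifold","dial","dial_tab","socket_a","start_top","tape_mid","glue_mid","can_mid","cap_mid"):
        for r in find_in(th,n)[:4]:
            u=r["centre"]; print(n,th,round(r["score"],2),np.round(u,1),np.round(world(n,m,d,u),3))
s=get_state();print(s["clock"],s["eef_pos"],s["ee_rot"],s["grip_width"])
E
```

```text
pics
scene manifold 0.59 [235.1 237.8] [ 0.591 -0.018  0.053]
scene dial 0.89 [232.2 226.2] [ 0.577 -0.021  0.077]
scene dial 0.6 [234.4 237.8] [ 0.593 -0.02   0.056]
scene dial_tab 0.7 [279.8 218.6] [0.532 0.101 0.037]
scene dial_tab 0.67 [233.4 230.2] [ 0.571 -0.019  0.059]
scene socket_a 0.71 [186.  239.6] [ 0.548 -0.131  0.027]
scene socket_a 0.53 [213.8 260.9] [ 0.646 -0.072  0.05 ]
scene socket_a 0.5 [280.7 216.5] [0.533 0.103 0.044]
scene start_top 0.4 [340.7 147.2] [0.291 0.346 0.064]
scene tape_mid 0.96 [119.5 246.4] [ 0.546 -0.281  0.035]
scene can_mid 0.92 [ 84.8 288.7] [ 0.709 -0.311  0.102]
scene can_mid 0.7 [232.8 228.8] [ 0.567 -0.02   0.06 ]
scene cap_mid 0.58 [216.4 196.6] [ 0.43  -0.045  0.05 ]
top manifold 0.64 [273.2 190.2] [ 0.516 -0.01   0.061]
top dial 0.81 [274.4 182.4] [ 0.537 -0.013  0.059]
top dial_tab 0.95 [277.3 183.6] [ 0.534 -0.021  0.056]
top socket_a 0.8 [242.1 143.2] [0.645 0.068 0.045]
top socket_a 0.51 [230.5 183.2] [0.543 0.098 0.028]
top socket_a 0.5 [321.7 166. ] [ 0.583 -0.136  0.045]
top socket_a 0.42 [297.8 153.1] [ 0.614 -0.074  0.055]
top start_top 0.67 [144.2 221.3] [0.438 0.306 0.071]
top start_top 0.45 [129.2 284.4] [0.287 0.336 0.067]
top start_top 0.43 [ 87.3 207.5] [0.474 0.449 0.064]
top tape_mid 0.94 [377.6 210.2] [ 0.469 -0.275  0.033]
top glue_mid 0.82 [137.  124.3] [0.666 0.321 0.127]
top can_mid 0.73 [397.2 126.8] [ 0.659 -0.311  0.122]
top cap_mid 0.62 [284.2 227.7] [ 0.423 -0.036  0.053]
1.0 [0.19511759 0.48738329 0.40470419] [[-9.28361669e-01  3.71678101e-01 -1.47529357e-05]
 [ 3.71678101e-01  9.28361669e-01  2.08305132e-05]
 [ 2.14383056e-05  1.38549069e-05 -1.00000000e+00]] 0.9986966282435463
```

View pics/top1.png

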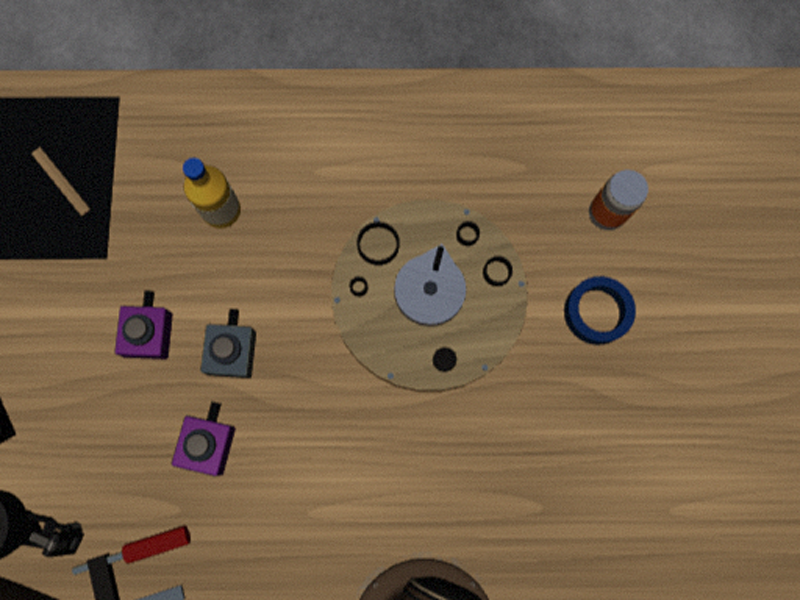

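View pics/scene1.png

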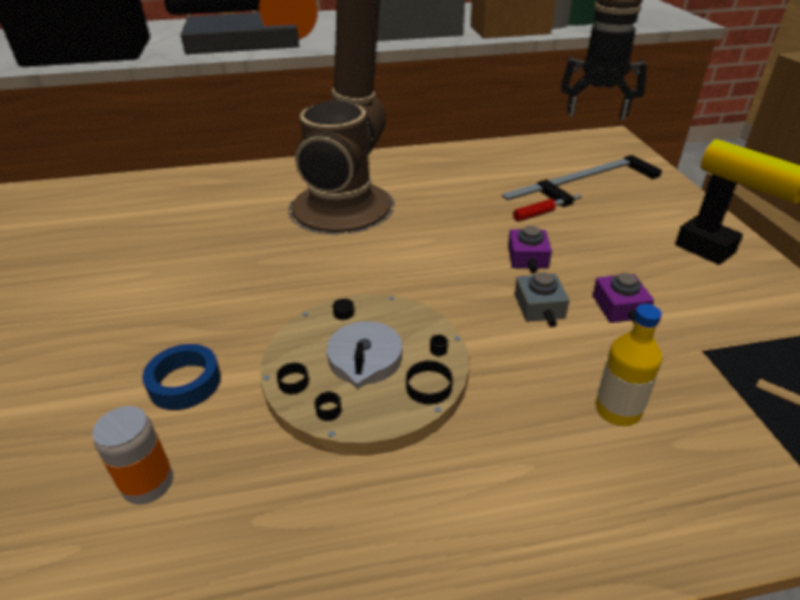

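The top view shows the dial centre at about (430,288) of 800x600, with its tab at (438,258). The widest socket is at (378,243), at +0.7 rad. The cap is at (444,359) and the grey switch box's button at (225,348), between two purple decoys.

```bash
cat > dark.py <<'E'
from h import *
def measure(fresh=True):
    if fresh: p,d=capture("top")
    else: a=np.load("/tmp/top.npz");p,d=a["p"],a["d"]
    m=camera_model("top"); W=lambda uv,z:world("top",m,d,uv,z)[:2]
    k=(p.max(2)<60).astype(np.uint8)
    n,l,st,ce=cv2.connectedComponentsWithStats(k)
    out=[]
    for i in range(1,n):
        x,y,w,h,A=st[i]
        if 205<ce[i][0]<345 and 120<ce[i][1]<255 and A>8:
            c=cv2.findContours((l==i).astype(np.uint8),cv2.RETR_EXTERNAL,cv2.CHAIN_APPROX_NONE)[0][0]
            e=cv2.minEnclosingCircle(c)
            out.append((A,np.round(ce[i],1),np.round(e[0],1),round(e[1],1)))
    return p,d,W,out
if __name__=="__main__":
    p,d,W,o=measure(False)
    for x in o: print(*x,"z52",np.round(W(x[2],.052),4),"z90",np.round(W(x[1],.085),4))
    print("btn",W((144.2,221.3),None) if 0 else W((225*.64,348*.64),.06), d[215:232:3,138:150:3])
    m=camera_model("top"); print(m)
E
python3 dark.py
python3 - <<'E'
import numpy as np,cv2
p=np.load("/tmp/top.npz")["p"]
a=p[115:260,200:350]; b=p[190:250,100:190]
cv2.imwrite("pics/top_crop.png",cv2.resize(a[:,:,::-1],None,fx=4,fy=4,interpolation=cv2.INTER_CUBIC))
E
```

```text
208 [241.9 155. ] [241.5 155.5] 13.7 z52 [0.6094 0.0694] z90 [0.6006 0.0679]
111 [299.1 148.9] [299. 149.] 7.8 z52 [ 0.6261 -0.0779] z90 [ 0.6158 -0.0745]
58 [279.9 165.2] [279.5 165. ] 7.4 z52 [ 0.5838 -0.0272] z90 [ 0.574  -0.0259]
138 [318.3 173. ] [318. 173.] 9.5 z52 [ 0.5624 -0.1244] z90 [ 0.5537 -0.1201]
71 [229.  182.8] [228.6 183. ] 6.2 z52 [0.5373 0.102 ] z90 [0.5299 0.0995]
46 [275.  184.1] [275.  184.2] 3.8 z52 [ 0.5337 -0.015 ] z90 [ 0.5261 -0.0131]
182 [284.1 229.8] [284.2 229.6] 7.6 z52 [ 0.4184 -0.0359] z90 [ 0.4134 -0.0331]
btn [0.43594927 0.30898184] [[1.1608988 1.160453  1.1521406 1.1592633]
 [1.1471976 1.1448035 1.1432985 1.1483644]
 [1.151963  1.1430573 1.1417006 1.1464124]
 [1.1474209 1.1397189 1.1440634 1.146921 ]
 [1.152248  1.141746  1.1406903 1.1504861]
 [1.150565  1.1546323 1.1498188 1.1558298]]
{'fov_y': 44.53171065820964, 'cx': 250.58446442002005, 'cy': 194.94851871604095, 'R': array([[-0.0050462 , -0.99998358,  0.00271616],
       [-0.97791433,  0.00436725, -0.20896048],
       [ 0.20894519, -0.00371062, -0.97792031]]), 't': array([0.04911009, 0.50575046, 1.12103072])}
```

View pics/top_crop.png

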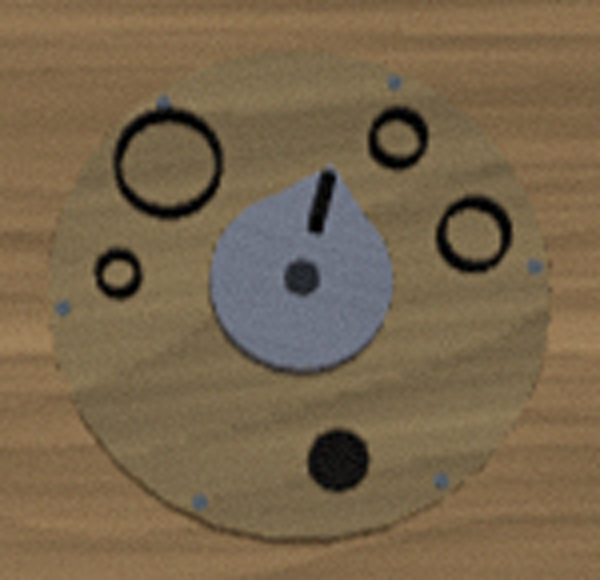

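```bash
cat > fit.py <<'E'
from dark import *
import sys
from scipy.optimize import least_squares
def fit(fresh):
    p,d,W,o=measure(fresh)
    o=sorted(o,key=lambda x:-x[0]); 
    def near(uv): return min(o,key=lambda x:np.hypot(*(x[1]-uv)))
    S=[W(near(np.array(c))[2],.052) for c in ((318,173),(299,149),(242,155),(229,183))]
    an=np.array([-1.4,-.7,.7,1.4])
    f=lambda v:np.concatenate([S[i]-v[:2]-.116*np.array([np.cos(v[2]+an[i]),np.sin(v[2]+an[i])]) for i in range(4)])
    r=least_squares(f,[.52,-.01,0]); v=r.x
    print("centre",v.round(4),"res",(r.fun*1e3).round(1))
    hub=W(near(np.array((275.,184.2)))[1],.056); print("hub",hub)
    # tab: dark px within region around hub excluding the hub
    k=p.max(2)<60
    ys,xs=np.nonzero(k)
    P=np.array([W((x,y),.080) for x,y in zip(xs,ys)])-v[:2]; rr=np.hypot(*P.T)
    s=(rr>.025)&(rr<.07); c=P[s].mean(0); print("tab mean",c+v[:2],"r",np.hypot(*c),"n",s.sum(),"dial",np.arctan2(c[1],c[0])-v[2])
    return v
if __name__=="__main__":
    fit(len(sys.argv)>1)
    a=np.load("/tmp/top.npz");m=camera_model("top")
    p,d=a["p"],a["d"]
    P=np.array([[world("top",m,d,(u,v)) for u in range(139,149)] for v in range(216,226)]).reshape(-1,3)
    print("btn patch",np.median(P,0))
    sub=p[208:236,130:158].max(2); print(sub[::2,::2])
    E=np.load("/tmp/scene.npz");ms=camera_model("scene")
    for u,v in ((541,282),):
        print(world("scene",ms,E["d"],(u*.64,v*.64)))
E
python3 fit.py
```

```text
centre [ 0.5299 -0.0137  0.11  ] res [ 0.3  0.8 -0.2  0.3 -0.5 -0.9  0.4 -0.1]
hub [ 0.53300077 -0.01474451]
tab mean [ 0.5622367  -0.02200224] r 0.03339335877153437 n 67 dial -0.3611387788215069
btn patch [0.44042116 0.30879373 0.06698998]
[[135  80  76  74  70  75  68  76  49  58  52 100 107  99]
 [129  72  74  79  73  81  80  80  83  80  85  81  79  81]
 [130  76  78  76  77  78  83  71  81  78  73  78  74  79]
 [143  78  73  75  70  52  39  46  49  57  73  86  75  82]
 [118  72  72  66  51  58  71  69  47  41  41  64  77  78]
 [106  77  71  43  81  85  82  88  89  47  45  41  79  78]
 [ 78  80  47  60  87  83  89  87  90  87  45  46  73  85]
 [ 89  80  48  78  90  86  88  86  90  89  30  46  45  81]
 [ 72  75  43  65  97  87  87  92  96  75  38  44  56  79]
 [ 74  78  50  47  86  96 102  96  94  32  47  27  74  84]
 [ 73  75  63  40  39  62  76  66  34  51  51  32  80  81]
 [ 77  77  77  64  44  42  46  47  47  46  38  85  80  78]
 [ 78  72  73  74  71  54  35  31  37  57  78  80  77  82]
 [ 74  74  76  79  80  78  75  77  77  80  76  79  75  76]]
[0.45188998 0.30152899 0.06408501]
```

Request:
apply_moves:
  rows: [23, -32, 0, 0, 0, 0.1, 0, 23, -32, 0, 0, 0, 0.1, 0, 23, -32, 0, 0, 0, 0.1, 0, 23, -32, 0, 0, 0, 0.1, 0, 23, -32, 0, 0, 0, 0.1, 0, 23, -32, 0, 0, 0, 0.1, 0, 23, -32, 0, 0, 0, 0.1, 0, 23, -32, 0, 0, 0, 0.1, 0, 23, -32, 0, 0, 0, 0.1, 0, 23, -32, 0, 0, 0, 0.1, 0, 23, -32, 0, 0, 0, 0.1, 0, 23, -32, 0, 0, 0, 0.1, 0]

```text
clock: 2.0
eef_pos: [0.4718, 0.1014, 0.405]
ee_rot: [[-0.962, 0.272, 0.001], [0.272, 0.962, 0.0], [-0.001, 0.0, -1.0]]
ft_force: [0.5, 1.0, -0.5]
grip_width: 0.998
gripper_force: 0.0
```

Request:
apply_moves:
  rows: [26, -32, 0, 0, 0, 0.06, 0, 26, -32, 0, 0, 0, 0, 0, 26, -32, 0, 0, 0, 0, 0, 25, -33, 0, 0, 0, 0, 0, 0, 0, -30, 0, 0, 0, 0, 0, 0, -30, 0, 0, 0, 0, 0, 0, 0, 0, 0, 0, 0, 0, 0, 0, 0, 0, 0, 0]

```text
clock: 2.67
eef_pos: [0.5735, -0.0258, 0.3434]
ee_rot: [[-0.963, 0.268, -0.004], [0.268, 0.963, 0.0], [0.004, -0.001, -1.0]]
ft_force: [-0.2, -0.0, 0.5]
grip_width: 1.0
gripper_force: 0.0
```

```bash
python3 - <<'E'
from h import *
m=camera_model("wrist");p,d=capture("wrist")
cv2.imwrite("pics/w1.png",p[:,:,::-1])
f=192/np.tan(np.radians(m['fov_y']/2))
def ray(uv,z):
    dx,dy=uv[0]-m['cx'],uv[1]-m['cy'];r=np.hypot(dx,dy);t=r/f
    w=np.array(m['R']).T@np.array([dx/r*np.sin(t),dy/r*np.sin(t),np.cos(t)]);c=-np.array(m['R']).T@m['t']
    return c+w*(z-c[2])/w[2]
for r in find_in("dial_tab","wrist")[:3]: print(r,ray(r["centre"],.092))
print(f,m['cx'],m['cy'])
E
```

```text
{'centre': [246.3, 146.2], 'score': 0.59} [ 0.52805499 -0.01466887  0.092     ]
297.3186396354542 249.62234382863363 193.72758622457775
```

View pics/w1.png

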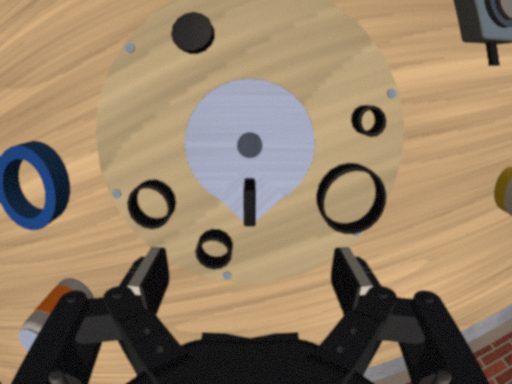

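The wrist view shows the tab at (250,203), upright in the picture and midway between the open fingers at columns 135 and 365. The yaw and lateral alignment are good, so I'll descend and take the tab.

Request:
apply_moves:
  rows: [1, 0, -30, 0, 0, 0, 0, 0, 0, -30, 0, 0, 0, 0, 0, 0, -30, 0, 0, 0, 0, 0, 0, -17, 0, 0, 0, 0, 0, 0, 0, 0, 0, 0, 0.5, 0, 0, 0, 0, 0, 0, 0.7, 0, 0, 0, 0, 0, 0, 1, 0, 0, 0, 0, 0, 0, 1, 0, 0, 0, 0, 0, 0, 1, 0, 0, 0, 0, 0, 0, 1, 0, 0, 0, 0, 0, 0, 1]
  squeeze: 20

```text
clock: 3.68
eef_pos: [0.5755, -0.026, 0.2391]
ee_rot: [[-0.964, 0.267, 0.002], [0.267, 0.964, -0.001], [-0.003, -0.001, -1.0]]
ft_force: [-0.2, -3.1, 6.2]
grip_width: 0.111
gripper_force: 20.5
```

```bash
python3 -c "
import numpy as np
c=np.array([.5299,-.0137]);a=np.linspace(-.27,.81,13)
P=c+.0472*np.c_[np.cos(a),np.sin(a)];print((np.diff(P,axis=0)*1e3).round(1).tolist(),P[-1])"
```

```text
[[0.9, 4.1], [0.6, 4.2], [0.2, 4.2], [-0.2, 4.2], [-0.6, 4.2], [-0.9, 4.1], [-1.3, 4.0], [-1.7, 3.9], [-2.0, 3.7], [-2.3, 3.5], [-2.7, 3.3], [-2.9, 3.1]] [0.56244433 0.02048635]
```

Request:
apply_moves:
  rows: [0.9, 4.1, 1, 0, 0, 1.03, 1, 0.6, 4.2, 0, 0, 0, 1.03, 1, 0.2, 4.2, 0, 0, 0, 1.03, 1, -0.2, 4.2, 0, 0, 0, 1.03, 1, -0.6, 4.2, 0, 0, 0, 1.03, 1, -0.9, 4.1, 0, 0, 0, 1.03, 1]

```text
clock: 4.18
eef_pos: [0.5754, -0.002, 0.2392]
ee_rot: [[-0.963, -0.268, 0.001], [-0.268, 0.963, -0.005], [0.0, -0.005, -1.0]]
ft_force: [0.0, -10.3, 1.7]
grip_width: 0.109
gripper_force: 21.1
```

Request:
apply_moves:
  rows: [-1.3, 4.0, 0, 0, 0, 1.03, 1, -1.7, 3.9, 0, 0, 0, 1.03, 1, -2.0, 3.7, 0, 0, 0, 1.03, 1, -2.3, 3.5, 0, 0, 0, 1.03, 1, -2.7, 3.3, 0, 0, 0, 1.03, 1, -2.9, 3.1, 0, 0, 0, 1.04, 1, 0, 0, 0, 0, 0, 0, 1, 0, 0, 0, 0, 0, 0, 1]

```text
clock: 4.85
eef_pos: [0.5624, 0.0191, 0.2392]
ee_rot: [[-0.691, -0.723, 0.001], [-0.723, 0.691, -0.006], [0.004, -0.005, -1.0]]
ft_force: [0.5, -10.5, 1.7]
grip_width: 0.112
gripper_force: 30.2
```

```bash
python3 -c "
from cell import *;s=get_state();print(s['clock'],s['eef_pos'],s['ee_rot'],s['ft_force'],s['q'])"
```

```text
4.85 [0.56239262 0.01911482 0.23918118] [[-0.69086368 -0.72298417  0.00112067]
 [-0.72297583  0.69084623 -0.00611827]
 [ 0.00364921 -0.00503711 -0.99998066]] [  0.54835561 -10.51191669   1.6772302 ] [ 0.03531063  0.24567978 -0.26125164  1.06296091 -0.00615406 -0.77280833]
```

Request:
apply_moves:
  rows: [0, 0, 0, 0, 0, 0, 0.7, 0, 0, 0, 0, 0, 0, 0.4, 0, 0, 0, 0, 0, 0, 0.2, 0, 0, 0, 0, 0, 0, 0, 0, 0, 30, 0, 0, 0, 0, 0, 0, 40, 0, 0, 0, 0, 0, 0, 40, 0, 0, 0, 0, -20, 30, 0, 0, 0, 0, 0, -20, 30, 0, 0, 0, 0, 0, 0, 0, 0, 0, 0, 0, 0]

```text
clock: 5.68
eef_pos: [0.52, 0.084, 0.35]
ee_rot: [[-0.688, -0.726, 0.0], [-0.726, 0.688, 0.002], [-0.002, 0.001, -1.0]]
ft_force: [0.3, -0.2, -0.8]
grip_width: 1.0
gripper_force: 0.0
```

```bash
cat > chk.py <<'E'
import sys
from h import *
m=camera_model("wrist");p,d=capture("wrist"); f=192/np.tan(np.radians(m['fov_y']/2))
cv2.imwrite(f"pics/{sys.argv[1]}.png",p[:,:,::-1]); np.savez("/tmp/w.npz",p=p,R=m['R'],t=m['t'],c=[m['cx'],m['cy']],f=f)
pt,_=capture("top"); cv2.imwrite(f"pics/{sys.argv[1]}t.png",cv2.resize(pt[115:260,200:350,::-1],None,fx=4,fy=4,interpolation=cv2.INTER_CUBIC))
np.savez("/tmp/t2.npz",p=pt)
E
python3 chk.py w2
```

```text
(no output)
```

View pics/w2.png

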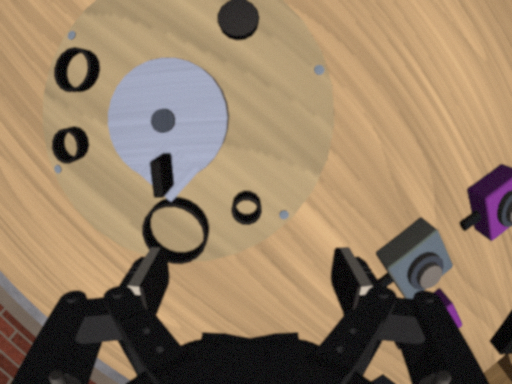

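View pics/w2t.png

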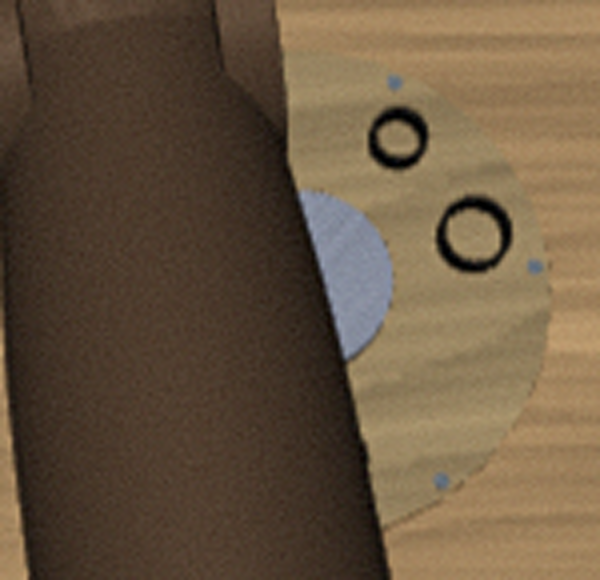

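The wrist view shows the nose tip at about (172,199) aiming at the wide socket centred near (176,230). The arm hides the dial in the top view, so I'll go above the button and check the dial from there before pressing.

Request:
apply_moves:
  rows: [-10, 28, 0, 0, 0, -1, 0, -10, 28, 0, 0, 0, -1, 0.3, -10, 28, 0, 0, 0, -1, 0.6, -10, 28, 0, 0, 0, -1, 1, -10, 28, 0, 0, 0, -1, 1, -10, 28, 0, 0, 0, -1, 1, -10, 28, 0, 0, 0, -1, 1, -10, 28, 0, 0, 0, -1, 1, 0, 0, 0, 0, 0, 0, 1, 0, 0, 0, 0, 0, 0, 1]

```text
clock: 6.62
eef_pos: [0.4423, 0.3057, 0.3481]
ee_rot: [[-0.994, -0.113, -0.001], [-0.113, 0.994, -0.001], [0.001, -0.001, -1.0]]
ft_force: [-0.6, 0.1, -0.2]
grip_width: 0.002
gripper_force: 0.0
```

```bash
python3 chk.py w3; cat > an.py <<'E'
from h import *
a=np.load("/tmp/t2.npz");p=a["p"];m=camera_model("top");W=lambda uv,z:world("top",m,None,uv,z)[:2]
c=np.array([.5299,-.0137]);zero=.11
k=(p.max(2)<60).astype(np.uint8)
ys,xs=np.nonzero(k)
P=np.array([W((x,y),.085) for x,y in zip(xs,ys)])-c;r=np.hypot(*P.T)
n,l,st,ce=cv2.connectedComponentsWithStats(k)
for i in range(1,n):
    if 210<ce[i][0]<340 and 120<ce[i][1]<255 and st[i][4]>8: q=W(ce[i],.085)-c; print(ce[i].round(1),st[i][4],"tab-like r",np.hypot(*q).round(4),"dial",(np.arctan2(q[1],q[0])-zero).round(3))
w=np.load("/tmp/w.npz");f=w["f"]
def ray(uv,z):
    dx,dy=np.array(uv)-w["c"];r=np.hypot(dx,dy);t=r/f
    v=w['R'].T@np.array([dx/r*np.sin(t),dy/r*np.sin(t),np.cos(t)]);o=-w['R'].T@w['t']
    return o+v*(z-o[2])/v[2]
for r in find_in("start_top","wrist")[:4]: print(r,ray(r["centre"],.066))
s=get_state();print(s["clock"],s["eef_pos"],s["grip_width"],s["ft_force"])
E
python3 an.py
```

```text
[241.6 155.1] 192 tab-like r 0.1084 dial 0.753
[299.2 149. ] 98 tab-like r 0.1051 dial -0.728
[261.5 170.6] 84 tab-like r 0.0453 dial 0.719
[318.4 173. ] 133 tab-like r 0.1093 dial -1.461
[229.  182.9] 66 tab-like r 0.1131 dial 1.463
[275. 184.] 45 tab-like r 0.0036 dial 2.859
[284.1 229.8] 179 tab-like r 0.1181 dial -3.086
{'centre': [313.8, 24.2], 'score': 0.82} [0.28939541 0.34362461 0.066     ]
{'centre': [258.1, 184.1], 'score': 0.69} [0.43441776 0.31354756 0.066     ]
{'centre': [388.5, 231.0], 'score': 0.57} [0.46750196 0.45094731 0.066     ]
6.7667 [0.44283209 0.30398773 0.34841455] -0.0034335340535295725 [-0.66780528  0.14027815  0.43261923]
```

View pics/w3.png

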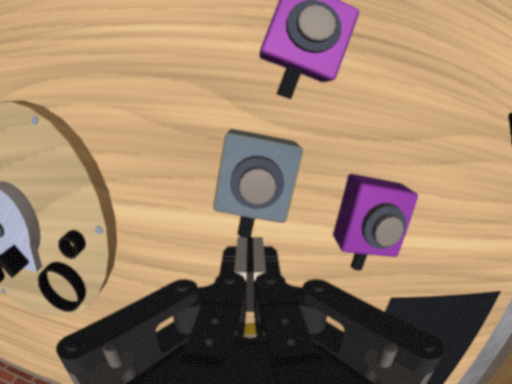

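View pics/w3t.png

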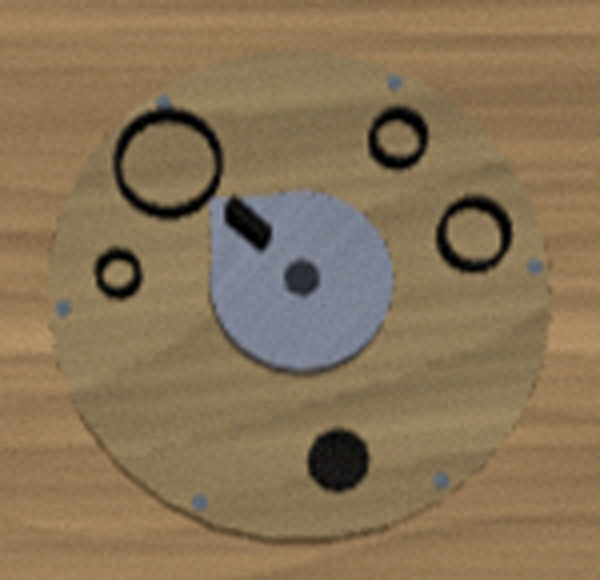

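The top view shows the nose pointing from the hub (302,278) at the centre of the wide socket (168,163). Tab, nose and grip yaw all give 0.70 ± 0.02 rad. The wrist view puts the grey button at (258,186), so I'll press there.

Request:
apply_moves:
  rows: [-5, 6, -30, 0, 0, 0, 1, 0, 0, -30, 0, 0, 0, 1, 0, 0, -28, 0, 0, 0, 0, 1, 0, 0, -6, 0, 0, 0, 1, 0, 0, 0, 0, 0, 0, 1]

```text
$.rows: bad value
```

Request:
apply_moves:
  rows: [0, 0, -4, 0, 0, 0, 1, 0, 0, -4, 0, 0, 0, 1, 0, 0, -3, 0, 0, 0, 1, 0, 0, -2, 0, 0, 0, 1, 0, 0, 0, 0, 0, 0, 1, 0, 0, 0, 0, 0, 0, 1]

```text
clock: 7.27
eef_pos: [0.4422, 0.3047, 0.3355]
ee_rot: [[-0.994, -0.11, -0.0], [-0.11, 0.994, -0.0], [0.0, -0.0, -1.0]]
ft_force: [0.5, -0.9, -0.1]
grip_width: -0.001
gripper_force: 0.0
```

The first call was malformed and was refused. The arm is at z = 0.3355, so I'll redo the descent from there.

Request:
apply_moves:
  rows: [-4, 5, -30, 0, 0, 0, 1, 0, 0, -30, 0, 0, 0, 1, 0, 0, -20, 0, 0, 0, 1, 0, 0, -4, 0, 0, 0, 1, 0, 0, 0, 0, 0, 0, 1]

```text
clock: 7.68
eef_pos: [0.4377, 0.3096, 0.2506]
ee_rot: [[-0.994, -0.11, -0.002], [-0.11, 0.994, -0.002], [0.002, -0.001, -1.0]]
ft_force: [0.4, -0.5, 0.4]
grip_width: 0.002
gripper_force: 0.0
```

Request:
apply_moves:
  rows: [0, 0, -4, 0, 0, 0, 1, 0, 0, -4, 0, 0, 0, 1, 0, 0, -3, 0, 0, 0, 1, 0, 0, 0, 0, 0, 0, 1, 0, 0, 0, 0, 0, 0, 1]

```text
clock: 8.1
eef_pos: [0.4383, 0.3099, 0.2411]
ee_rot: [[-0.994, -0.11, 0.001], [-0.11, 0.994, 0.0], [-0.001, 0.0, -1.0]]
ft_force: [0.2, 0.1, -0.3]
grip_width: 0.002
gripper_force: 0.0
```

Request:
apply_moves:
  rows: [0, 0, -2, 0, 0, 0, 1, 0, 0, -2, 0, 0, 0, 1, 0, 0, -2, 0, 0, 0, 1, 0, 0, 0, 0, 0, 0, 1, 0, 0, 0, 0, 0, 0, 1]

```text
clock: 8.52
eef_pos: [0.4385, 0.31, 0.2351]
ee_rot: [[-0.994, -0.11, 0.001], [-0.11, 0.994, 0.001], [-0.001, 0.0, -1.0]]
ft_force: [0.3, 0.1, 3.7]
grip_width: -0.001
gripper_force: 2.2
```

Contact is made at 3.7 N. I'll carry on down to the stop.

Request:
apply_moves:
  rows: [0, 0, -2, 0, 0, 0, 1, 0, 0, -2, 0, 0, 0, 1, 0, 0, 0, 0, 0, 0, 1, 0, 0, 0, 0, 0, 0, 1]

```text
clock: 8.85
eef_pos: [0.4383, 0.3099, 0.2341]
ee_rot: [[-0.994, -0.11, 0.003], [-0.11, 0.994, 0.002], [-0.003, 0.002, -1.0]]
ft_force: [-6.7, -4.3, 25.8]
grip_width: 0.004
gripper_force: 12.7
```

The force is 25.8 N with the tool stalled after about 6 mm of travel, so the button is fully down. I'll retract.

Request:
apply_moves:
  rows: [0, 0, 4, 0, 0, 0, 1, 0, 0, 6, 0, 0, 0, 1, 0, 0, 20, 0, 0, 0, 1, 0, 0, 40, 0, 0, 0, 1, 0, 0, 40, 0, 0, 0, 1, 0, 0, 0, 0, 0, 0, 1, 0, 0, 0, 0, 0, 0, 1]

```text
clock: 9.43
eef_pos: [0.4387, 0.3102, 0.343]
ee_rot: [[-0.994, -0.11, 0.003], [-0.11, 0.994, 0.002], [-0.004, 0.002, -1.0]]
ft_force: [-0.1, -0.2, -1.0]
grip_width: 0.002
gripper_force: 0.0
```

```bash
python3 chk.py w4; python3 an.py; python3 - <<'E'
from h import *
p,d=capture("scene");m=camera_model("scene")
for t in ("tape_mid","can_mid","glue_mid","cap_mid"):
    print(t,[(r["score"],r["centre"]) for r in find_in(t,"scene")[:1]])
E
```

```text
[241.7 154.9] 193 tab-like r 0.1085 dial 0.748
[299.1 149. ] 100 tab-like r 0.105 dial -0.728
[261.5 170.5] 82 tab-like r 0.0454 dial 0.715
[318.3 173. ] 132 tab-like r 0.1091 dial -1.46
[229.  182.8] 67 tab-like r 0.1132 dial 1.461
[275. 184.] 43 tab-like r 0.0036 dial 2.875
[284.1 229.8] 180 tab-like r 0.118 dial -3.086
{'centre': [249.2, 190.7], 'score': 0.92} [0.43721312 0.31168995 0.066     ]
{'centre': [308.2, 24.5], 'score': 0.77} [0.28970289 0.3438161  0.066     ]
{'centre': [384.4, 235.2], 'score': 0.72} [0.46831952 0.45023776 0.066     ]
9.5833 [0.43785603 0.30964209 0.33920304] -0.00041546148437218353 [ 0.74368921 -0.68295979 -0.52516345]
tape_mid [(0.94, [117.7, 243.7])]
can_mid [(0.8, [86.4, 292.3])]
glue_mid [(0.74, [401.6, 238.2])]
cap_mid [(0.56, [217.7, 195.9])]
```

View pics/w4.png

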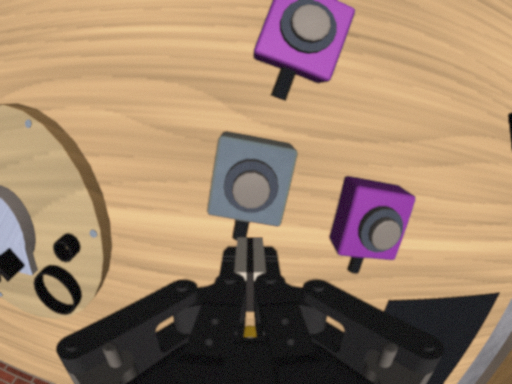

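The wrist view shows the button back up at (250,188), with nothing touching it. The dial and the loose items are unchanged.

```bash
python3 -c "
from cell import *;print(hand_in())"
```

```text
the job is handed in; nothing more can be done
None
```

I turned the dial to about +0.70 rad (±0.02), so its nose aims at the middle of the widest socket. I then pressed the grey button down to its stop and it came back up; the loose items were left in place. I handed the job in at about 10 s on the clock, and no verdict came back.

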